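# Lock the indexed head of a tilted decorating wheel with its drop pin

### The arm

A 6-joint arm with a two-finger parallel gripper is mounted at the origin on the work surface. World frame = base frame: x ahead of the robot, y to its left, z up, the work surface at z = 0. Lengths are in mm, angles in rad, forces in N, time in s.
With the tool pointing down it reaches from about 275 to 1000 mm from the base axis. Payload 8.4 kg.
Tool frame: the origin (TCP) lies midway between the tips of the shut fingers; the grasp point (between the pads) lies 19 mm behind it; z points along the fingers, y is the line along which they close (so a half turn about z gives the same grasp; the last joint's range is limited). The gripper opens to 85 mm and grips with 20 to 120 N. Pads are 22 mm wide; open, the fingers measure 114 mm over their backs; the gripper's body (76 mm by 85 mm) begins 54 mm behind the grasp point. The pads swing forward as they close: fully open they stand 13 mm farther back than shut.
Start: joints at [-1.296, 0.353, 1.633, -0, 1.155, -0.002], TCP at [170.798, -601.212, 231.281] pointing down, gripper open.
Joint ranges: [-2.63, 2.63], [-0.92, 2.1], [0.06, 2.66], [-1.3, 4.44], [0, 2.69], [-3.02, 3.02]. Speed limits (rad/s): [2.22, 2.22, 2.79, 3.14, 3.14, 3.14].

### API

Orientations are given as [roll, pitch, yaw] about the fixed x, y, z axes, in that order (R = Rz(yaw) Ry(pitch) Rx(roll)).
In Python, from rig import telemetry, optics, r gives the robot as it stands.
- The arm moves only by the tool play_rows, never from a script. Its arguments are lists of equal length, an entry for each row: "dp": the shift along the tool's x, y, z in units of 40 mm (1.0 is 40 mm), a list of three; "rot": the turn, a rotation vector about the tool's x, y, z in units of 6 degrees (1.0 is 6 degrees), a list of three. In form: {"dp": [[tx, ty, tz], ...], "rot": [[ax, ay, az], ...]}. A call has 1 to 5 rows; each row is the pose to reach, as a shift and turn from the pose commanded when the call began, along the tool's axes at that moment; what a row does not reach only later rows make up. A row lasts 1/12 s, in which the tool goes at most 41.7 mm and 7.16 degrees, less where a joint would pass 70% of its speed; a pose out of reach is approached as far as the arm can. A call with a gripper value outside its range is refused whole. "fingers" is the opening, from 0 (shut) to 1 (fully open), set as the call begins (left out, the last holds). The fingers move at their own pace and stop on an object; "grip_force" is the grip in N (left out, the last holds). Time passes only in rows, so rows that repeat a pose let the fingers close. It gives the time, the measured TCP pose, the force, the opening and the grip force at its end, in the units of the state.
- telemetry.sense(): the state, without advancing time (a new reading comes with each control period).
- optics.grab_frame(name): name is "scene" or "top" or "wrist"; returns a dict with "color" (384x512x3 uint8, red, green, blue), "mtx" (3x3 intrinsics, pixels), "R" (3x3) and "t" (3): a world point X has camera coordinates R X + t; the wrist camera has in their place "mount" (4x4, takes a point from camera to tool coordinates, whose origin is the TCP and whose axes are the flange's). Camera axes: x right, y down, z forward; pixel columns grow to the right and rows downward; lengths in mm; the calibration is good to about 2 mm. A picture is of the moment at which its call begins: read the wrist's pose just before it. There is no depth.
- r.sign_off(): hands the job in; it is judged then, once.
The state is a dict: "clock": time; "qpos": joint angles; "qvel": joint speeds; "joint_efforts": joint torques, N m; "eef_pos": TCP position; "tcp_rot": TCP orientation; "contact_force": force on the tool from outside, world axes, zero at the start; "wrist_torque": the same for the moment, N m; "opening": opening from 0.0 (shut) to 1.0 (fully open); "grasp_force": force on a finger pad.
Only numpy, scipy, OpenCV 4.12 (cv2) and the standard library are available. Lean on these libraries where they do the work, as an engineer would, in place of code of your own. Each camera call takes 0.05 s, during which the arm holds its last target. There are 200 camera calls.

### The job

Lock the head of the tilted decorating wheel: take the lock pin out of the wooden tool block, put it down the bush in the wheel head, and feel for an index hole in the fixed plate hidden under the head by easing the head round with the pin until the tip drops in. Then push the pin fully home, its collar down on the bush, and let go. Do not force it against the plate, turn the head no further than the next hole, do not touch the dish, and leave the other pots where they stand.

Things in the scene. Friction and masses are not known exactly. Their poses are not given: they have to be found in the camera images.
- pin: the lock pin, 116 mm long, 0.18 kg, starts upright in the tool block. Origin: the centre of its tip; z runs along the pin from the tip to the grip. Steel shank 12 mm in diameter and 60 mm long, its last 8 mm tapering to a 6 mm tip; then a steel collar 32 mm in diameter and 6 mm thick (60 to 66 mm from the tip); then a round black grip 22 mm in diameter and 50 mm long (66 to 116 mm)
- pin_collar (a point): centre of the underside of the pin's collar, 60 mm from the tip; this face lies on the bush when the pin is home
- tool_block: fixed wooden tool block 170 mm (x) by 64 mm (y) by 75 mm high, origin under its centre. The pin stands in a hole 66 mm deep, 45 mm from the centre towards the block's -x end, the collar resting on the block's top; two trimming tools, up to 85 mm above its top, stand near the other end, about 100 mm from the pin
- turntable: fixed blue cast decorating wheel, round foot 210 mm across, origin under its centre on the bench. On its column a round wheel head 250 mm across and 12 mm thick is tilted 28 degrees from level, leaning down towards the turntable's -x side. The head turns freely about its tilted axis (about 0.1 N m of friction), without end stops
- axis (a point): centre of the upper face of the wheel head, on its axis; z is the axis of the head, pointing out of the upper face. A dish 120 mm across and 16 mm high lies here, held by three rubber grips 12 mm high within 76 mm of the axis
- bush (a point): centre of the top of the steel bush in the wheel head: a tube 38 mm across, standing 10 mm above the head's upper face, 100 mm from the axis; z runs out of its bore, parallel to the head's axis. It turns with the head. The 14 mm bore goes right through bush and head, 22 mm. The pin does not fall in by its own weight: push it lightly (a few N)
- plate_top (a point): centre, on the head's axis, of the upper face of the fixed index plate hidden under the head, 24 mm below the bush's top; z is the axis. The plate is 18 mm thick, with twelve 14 mm through holes every 30 degrees (52 mm apart) on a 100 mm radius. Where they lie round the circle is not known and differs each time. On the plate the pin stops with its collar 36 mm above the bush
- dish: terracotta dish, 120 mm across and 16 mm high, fixed at the middle of the wheel head; not to be touched. Origin: the centre of its underside
- vase: terracotta vase, 156 mm across, 108 mm high, 0.7 kg, loose on the bench to one side; leave alone. Origin: the centre of its underside
- cup: ochre cup, 80 mm across, 85 mm high, loose beyond the wheel; leave alone. Origin: the centre of its underside
- glaze_jar: white glaze jar, 72 mm across, 110 mm high, loose beyond the wheel; leave alone. Origin: the centre of its underside

How it is judged (in metres and radians):
On the way, in this order (a step that is already met when the one before it is completed fails the run):
1. the pin is out of the tool block (height (world z) of pin above 0.085 m), for 0.1 s.
2. the pin's tip is down the bush of the wheel head (z of pin in the frame of bush below -0.01 m and x of pin in the frame of bush between -0.006 and 0.006 m and y of pin in the frame of bush between -0.006 and 0.006 m), for 0.1 s.
At the end, for the whole second after the job is handed in: the pin is home in an index hole: its collar's underside within 5 mm of the bush's top, the pin in line with the bore within 7 degrees, at rest and released; the bush is within 66 mm of where it started (one index step is 52 mm); vase, cup and jar are within 20 mm of where they stood (distance between pin_collar and bush below 0.005 m and z of pin in the frame of bush below -0.055 m and angle between the z axis of pin and the z axis of bush, either way round below 0.12 rad and linear speed of pin below 0.02 m/s and contact force between pin and the fingers below 0.1 N and distance of bush from where it was at the start of the episode below 0.066 m and distance of each of vase, cup, glaze_jar from where it was at the start of the episode below 0.02 m); the robot touches nothing.
It fails at once if the dish is touched (contact force between dish and anything else above 2 N).
It fails at once if the pin is forced against the wheel (over 90 N) (contact force between pin and turntable above 90 N).
It fails at once if a bystander is knocked over (angle between any of vase, cup, glaze_jar's own z axis and vertical above 0.4 rad).
It also fails if it takes over 72 s, if anything falls off the work surface, if the arm or the gripper's body presses on something with over 40 N, if the wrist force passes 120 N, or if a joint passes its speed limit or range.

## Working session

There is one attempt and no reset: what is moved stays moved. The work goes in short steps, Python scripts to look and compute and a tool call to move; the robot and the scene stay as the last step left them, time stands still between calls to the robot, and variables do not carry over. Pictures are saved under pics/ and viewed, at most 10 in all, crops included, and the job is handed in when it is done.

Besides the shell and the picture viewer there is one more tool, called after "Request:" as name(argument=value, ...) on one line, values as JSON. play_rows: Moves the arm, as the interface text tells. Its arguments: {"type":"object","properties":{"dp":{"type":"array"},"rot":{"type":"array"},"fingers":{"type":"number"},"grip_force":{"type":"number"}},"required":["dp","rot"]}

```bash
mkdir -p pics; ls; python3 - <<'E'
from rig import telemetry, optics, r
import cv2,numpy as np
s=telemetry.sense();print(s)
for n in("scene","top"):
    f=optics.grab_frame(n);cv2.imwrite(f"pics/{n}0.png",f["color"][:,:,::-1]);np.savez(f"pics/{n}0.npz",**f)
    print(n,f["mtx"],f["R"],f["t"])
E
```

```text
pics
{'clock': 0.0, 'qpos': array([-1.29638314e+00,  3.53657576e-01,  1.63416866e+00,  3.09481051e-05,
        1.15519367e+00, -2.43428055e-03]), 'qvel': array([-1.03746675e-03,  1.97341026e-03,  7.57497180e-05, -1.02084957e-03,
        7.47655845e-05,  8.52778804e-04]), 'joint_efforts': array([ 2.02192918e-03, -6.05242467e+01, -3.42078459e+01, -5.23826964e-05,
        9.39732447e-03, -5.00582274e-06]), 'eef_pos': array([ 170.6823658 , -600.72771818,  230.5410213 ]), 'tcp_rot': array([-3.14016547e+00, -3.17699870e-05,  2.76834932e-01]), 'contact_force': array([-0.65192045, -0.09690363,  0.03090594]), 'wrist_torque': array([ 0.00346418, -0.01630794,  0.02410937]), 'grasp_force': 0.0, 'opening': 1.0016008145118163}
scene [[434.62905746   0.         256.46357447]
 [  0.         434.62905746 191.02096349]
 [  0.           0.           1.        ]] [[-0.47990566  0.87702729 -0.02266474]
 [ 0.56318856  0.28816039 -0.77445609]
 [-0.67268805 -0.38443038 -0.63222154]] [ 317.44578308 -241.15834521 1524.51038474]
top [[438.48869705   0.         257.55005645]
 [  0.         438.48869705 195.11937755]
 [  0.           0.           1.        ]] [[-0.00278127 -0.99982766 -0.01835497]
 [-0.98154812  0.00623891 -0.19111349]
 [ 0.19119507  0.01748475 -0.98139632]] [  18.90467256  611.27156654 1226.33511966]
```

View pics/scene0.png

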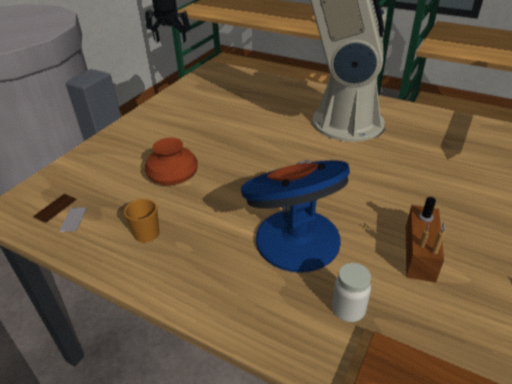

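View pics/top0.png

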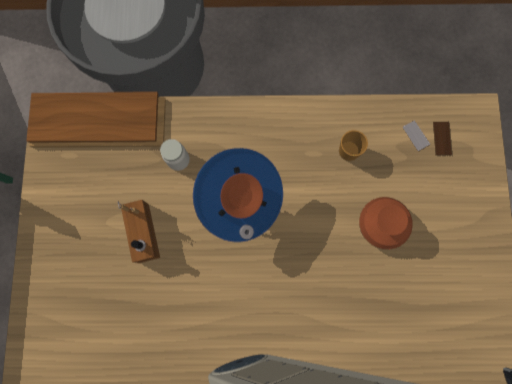

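The scene view shows the wheel (foot around 298,240, head 243–350 × 160–208), with the pin grip at (430,203). In the top view the head is at about (238,195), the bush at (247,231), the pin at (138,245), and the block runs from (128,205) to (147,258).

```bash
cat > h.py <<'E'
import numpy as np,cv2
from scipy.spatial.transform import Rotation as Ro
def load(n): return dict(np.load(f"pics/{n}.npz"))
def ray(f,px):
    d=np.linalg.inv(f["mtx"])@[px[0],px[1],1.]
    if "mount" in f:
        M=f["mount"];Rt=Ro.from_euler('xyz',f["rot"]).as_matrix()
        return Rt@M[:3,3]+f["pos"],(lambda v:v/np.linalg.norm(v))(Rt@M[:3,:3]@d)
    d=f["R"].T@d;return -f["R"].T@f["t"],d/np.linalg.norm(d)
def onz(f,px,z): o,d=ray(f,px);return o+d*(z-o[2])/d[2]
def proj(f,X):
    X=np.asarray(X,float)
    if "mount" in f:
        Rt=Ro.from_euler('xyz',f["rot"]).as_matrix();M=f["mount"]
        c=M[:3,:3].T@(Rt.T@(X-f["pos"])-M[:3,3])
    else: c=f["R"]@X+f["t"]
    p=f["mtx"]@c;return p[:2]/p[2]
def tri(*obs):
    A=0;b=0
    for f,px in obs:
        o,d=ray(f,px);P=np.eye(3)-np.outer(d,d);A=A+P;b=b+P@o
    X=np.linalg.solve(A,b)
    return X,[np.linalg.norm(np.cross(X-ray(f,p)[0],ray(f,p)[1])) for f,p in obs]
def shot(name,cam):
    from rig import telemetry,optics
    s=telemetry.sense();f=dict(optics.grab_frame(cam))
    if cam=="wrist": f["pos"]=s["eef_pos"];f["rot"]=s["tcp_rot"]
    np.savez(f"pics/{name}.npz",**f);cv2.imwrite(f"pics/{name}.png",f["color"][:,:,::-1]);return f
def blobs(mask,amin=15):
    n,l,st,c=cv2.connectedComponentsWithStats(mask.astype(np.uint8))
    return [(c[i].round(1),st[i].tolist()) for i in range(1,n) if st[i][4]>=amin]
E
python3 - <<'E'
from h import *
T=load("top0");S=load("scene0")
for n,f in(("T",T),("S",S)):
    hsv=cv2.cvtColor(f["color"],cv2.COLOR_RGB2HSV);H,s,v=cv2.split(hsv)
    print(n,"blue",blobs((H>100)&(H<125)&(s>130),100))
    print(n,"terra",blobs((H<9)&(s>150)&(v>60),60))
    print(n,"dark",[b for b in blobs((v<45),15) if 100<b[0][0]<480 and 120<b[0][1]<270])
    print(n,"white",[b for b in blobs((s<40)&(v>130),8) if 100<b[0][0]<480 and 120<b[0][1]<320])
print("dish",tri((T,(242,195)),(S,(295,172))))
print("grip",onz(T,(138,245),131),onz(S,(430,203),131),tri((T,(138,245)),(S,(430,203))))
print("foot",onz(S,(298,241),10))
m=lambda:0
# block corners by brown mask near
hsv=cv2.cvtColor(T["color"],cv2.COLOR_RGB2HSV);c=hsv[190:270,105:170]
cv2.imwrite("pics/crop1.png",cv2.resize(np.hstack([T["color"][130:280,100:300][:,:,::-1]]),None,fx=4,fy=4,interpolation=cv2.INTER_CUBIC))
E
```

```text
T blue [(array([235.8, 192.4]), [194, 149, 88, 92, 4480])]
T terra []
T dark [(array([236.4, 169.8]), [234, 167, 6, 6, 26]), (array([221.7, 212.3]), [219, 210, 6, 6, 26]), (array([136.8, 244.2]), [132, 241, 11, 8, 63])]
T white [(array([415.8, 125.8]), [414, 124, 5, 5, 12]), (array([422.3, 135.2]), [419, 130, 8, 11, 19]), (array([170.4, 149.6]), [160, 140, 22, 22, 349]), (array([420., 143.]), [418, 140, 5, 7, 11]), (array([426.6, 142.8]), [425, 142, 4, 3, 8])]
S blue [(array([295.2, 183.4]), [242, 161, 107, 40, 2080]), (array([298.1, 238.9]), [256, 200, 84, 72, 4212])]
S terra [(array([169.9, 162.6]), [146, 138, 51, 46, 1232]), (array([292.8, 171.6]), [268, 164, 50, 16, 343])]
S dark [(array([321. , 166.1]), [317, 163, 9, 7, 45]), (array([281.8, 181.6]), [267, 177, 23, 10, 68]), (array([343.6, 182.2]), [341, 179, 6, 8, 17]), (array([273.6, 206.4]), [242, 192, 56, 40, 483]), (array([428.3, 207.2]), [422, 197, 13, 21, 171]), (array([308.4, 210.1]), [306, 207, 5, 7, 19]), (array([408.7, 243.4]), [407, 219, 5, 46, 135])]
S white [(array([355.7, 290. ]), [339, 263, 32, 59, 1287])]
dish (array([584.6117904 ,  58.24282299, 191.57502304]), [np.float64(3.946995762946658), np.float64(3.9469957629465724)])
grip [461.28261176 340.24124132 131.        ] [476.89082929 351.21010233 131.        ] (array([461.6563481 , 347.54820632, 117.64560076]), [np.float64(3.3696760012259186), np.float64(3.369676001225874)])
foot [613.97240892  90.88610189  10.        ]
```

View pics/crop1.png

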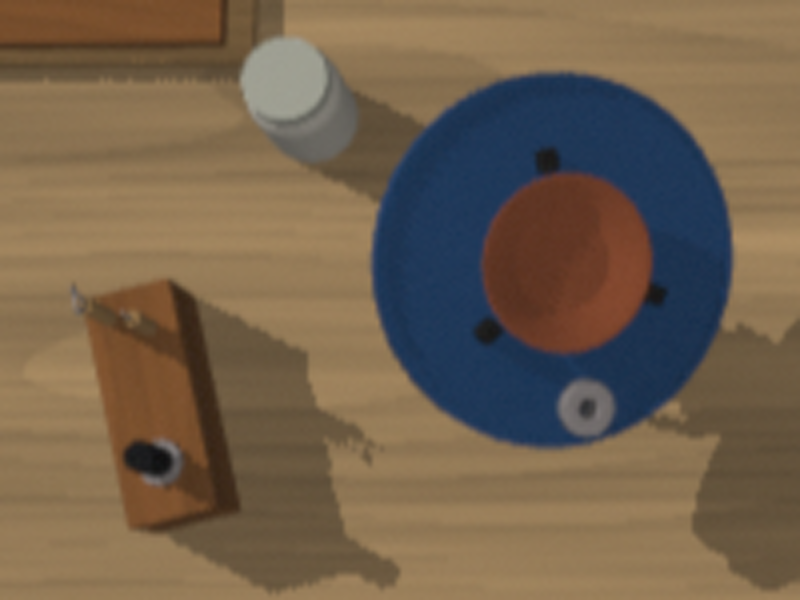

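```bash
cat >> h.py <<'E'
def go(pos,R,quiet=False):
    from rig import telemetry
    s=telemetry.sense();R0=Ro.from_euler('xyz',s["tcp_rot"]);
    d=R0.inv().apply(np.asarray(pos)-s["eef_pos"])/40
    w=(R0.inv()*R).as_rotvec(degrees=True)/6
    print("t %.2f"%s["clock"],"dp",d.round(3).tolist(),"rot",w.round(3).tolist());return d,w
E
python3 - <<'E'
from h import *
T=load("top0")
print("bush",onz(T,(247,232),195),"jar",onz(T,(172,149),110),"vase",onz(T,(386,222),60))
from rig import optics
f=optics.grab_frame("wrist");print(f["mount"],f["mtx"])
go([470,30,420],Ro.from_euler('xyz',[np.pi,0,0]))
E
```

```text
bush [488.30909727  41.13927993 195.        ] jar [738.46706527 261.51419351 110.        ] vase [ 529.9768967  -353.59427927   60.        ]
[[-1.22204030e-03 -9.60620105e-01 -2.77862414e-01  6.99201090e+01]
 [ 9.99999111e-01 -1.32236862e-03  1.73663903e-04  1.35733170e+00]
 [-5.34261573e-04 -2.77861954e-01  9.60620866e-01 -1.41993097e+02]
 [ 0.00000000e+00  0.00000000e+00  0.00000000e+00  1.00000000e+00]] [[294.11623104   0.         254.68062133]
 [  0.         294.11623104 190.61005743]
 [  0.           0.           1.        ]]
t 0.15 dp [11.508, -13.131, -4.718] rot [-0.01, 0.001, 2.644]
```

Request:
play_rows(dp=[[1,-1.1,-4.7],[2,-2.3,-4.7],[3,-3.4,-4.7],[3.5,-4,-4.7],[3.5,-4,-4.7]], rot=[[0,0,0],[0,0,0],[0,0,0],[0,0,0],[0,0,0]])

```text
clock: 0.57
eef_pos: [231.3, -472.8, 375.5]
tcp_rot: [3.142, -0.0, 0.276]
contact_force: [0.7, 0.1, -0.0]
opening: 1.002
grasp_force: 0.0
```

Request:
play_rows(dp=[[4,-4.5,0],[4,-4.5,0],[4,-4.5,0],[4,-4.5,0],[4,-4.5,0]], rot=[[0,0,0.5],[0,0,1],[0,0,1.5],[0,0,2],[0,0,2.6]])

```text
clock: 0.98
eef_pos: [321.8, -284.6, 374.5]
tcp_rot: [3.141, -0.0, 0.001]
contact_force: [1.0, 0.1, 0.7]
opening: 0.998
grasp_force: 0.0
```

```bash
python3 -c "
from h import *
go([470,30,420],Ro.from_euler('xyz',[np.pi,0,0]))"
```

```text
t 0.98 dp [3.716, -7.859, -1.137] rot [0.001, -0.003, 0.014]
```

Request:
play_rows(dp=[[3.7,-7.85,-1.1],[3.7,-7.85,-1.1],[3.7,-7.85,-1.1],[3.7,-7.85,-1.1],[3.7,-7.85,-1.1]], rot=[[0,0,0],[0,0,0],[0,0,0],[0,0,0],[0,0,0]])

```text
clock: 1.4
eef_pos: [409.1, -97.1, 401.1]
tcp_rot: [3.141, -0.0, 0.004]
contact_force: [0.6, -0.4, -0.6]
opening: 1.0
grasp_force: 0.0
```

Request:
play_rows(dp=[[1.6,-3.4,-0.5],[1.6,-3.4,-0.5],[1.6,-3.4,-0.5],[1.6,-3.4,-0.5],[1.6,-3.4,-0.5]], rot=[[0,0,0],[0,0,0],[0,0,0],[0,0,0],[0,0,0]])

```text
clock: 1.82
eef_pos: [474.0, 41.2, 420.9]
tcp_rot: [-3.14, -0.001, 0.008]
contact_force: [-0.8, -1.0, -0.2]
opening: 1.001
grasp_force: 0.0
```

```bash
python3 -c "
from h import *
f=shot('w1','wrist');print(f['pos'],f['rot'])
go([470,-70,380],Ro.from_euler('xyz',[np.pi,0,0])*Ro.from_euler('x',-28,degrees=True))"
```

```text
[473.98532731  41.23403109 420.94109784] [-3.13982259e+00 -8.44415398e-04  8.36225887e-03]
t 1.87 dp [-0.095, 2.729, 1.012] rot [-4.669, -0.016, 0.079]
```

View pics/w1.png

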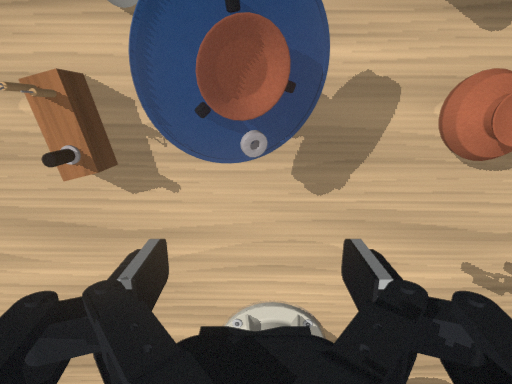

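Request:
play_rows(dp=[[-0.8,3.5,0.8],[-0.8,3.5,0.8],[-0.8,3.5,0.8],[-0.8,3.5,0.8],[-0.8,3.5,0.8]], rot=[[1,0,0],[2,0,0],[3,0,0],[4,0,0],[4.67,0,0]])

```text
clock: 2.28
eef_pos: [439.6, -105.8, 389.0]
tcp_rot: [-2.65, -0.004, 0.003]
contact_force: [1.3, 0.5, -0.7]
opening: 0.998
grasp_force: 0.0
```

Request:
play_rows(dp=[[0,0,0],[0,0,0]], rot=[[0,0,0],[0,0,0]])

```text
clock: 2.45
eef_pos: [439.7, -106.1, 387.3]
tcp_rot: [-2.651, 0.003, -0.002]
contact_force: [0.3, 0.2, -1.1]
opening: 0.998
grasp_force: 0.0
```

```bash
python3 -c "
from h import *
f=shot('w2','wrist');print(f['pos'],f['rot'])
"
```

```text
[ 439.68081993 -106.08273326  387.3344317 ] [-2.65149274e+00  2.94348987e-03 -2.40689601e-03]
```

View pics/w2.png

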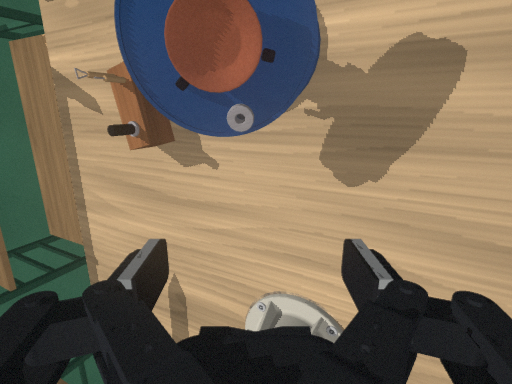

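```bash
cat > m.py <<'E'
from h import *
def feats(f,cx,cy,rad):
    hsv=cv2.cvtColor(f["color"],cv2.COLOR_RGB2HSV);H,s,v=cv2.split(hsv)
    yy,xx=np.mgrid[:384,:512];reg=(xx-cx)**2+(yy-cy)**2<rad**2
    w=(s<70)&(v>110)&reg; d=(v<45)&reg
    for nm,m in(("white",w),("dark",d)):
        for b in blobs(m,12): print(nm,b)
    c,_=cv2.findContours(w.astype(np.uint8),cv2.RETR_EXTERNAL,cv2.CHAIN_APPROX_NONE)
    c=max(c,key=cv2.contourArea);print("bush ell",cv2.fitEllipse(c))
    b=((H>100)&(H<125)&(s>100)&(v>40)).astype(np.uint8)
    c,_=cv2.findContours(b,cv2.RETR_EXTERNAL,cv2.CHAIN_APPROX_NONE);c=max(c,key=cv2.contourArea)[:,0]
    c=c[(c[:,1]>2)];h=cv2.convexHull(c.reshape(-1,1,2))[:,0]
    print("rim ell",cv2.fitEllipse(c.reshape(-1,1,2)))
E
python3 - <<'E'
from m import *
for n,a in(("top0",(240,195,44)),("w1",(230,75,100)),("w2",(217,45,92))):
    print(n);feats(load(n),*a)
E
```

```text
top0
white (array([245.4, 231.3]), [240, 226, 12, 12, 78])
dark (array([236.4, 169.8]), [234, 167, 6, 6, 26])
dark (array([263.6, 203.2]), [262, 201, 4, 5, 14])
dark (array([221.7, 212.3]), [219, 210, 6, 6, 26])
bush ell ((245.64378356933594, 231.4608154296875), (10.65829086303711, 11.7574462890625), 131.99887084960938)
rim ell ((237.33206176757812, 193.19053649902344), (87.07212829589844, 90.66600036621094), 41.23817825317383)
w1
white (array([253.1, 143.4]), [240, 130, 27, 28, 503])
white (array([226.5, 163. ]), [221, 163, 12, 1, 12])
dark (array([232.5,   5.3]), [226, 0, 14, 12, 151])
dark (array([290.3,  87. ]), [285, 81, 10, 12, 60])
dark (array([202.8, 109.7]), [196, 103, 14, 15, 127])
bush ell ((253.2160186767578, 143.4357452392578), (25.654800415039062, 26.37453842163086), 46.347076416015625)
rim ell ((228.06344604492188, 69.4676284790039), (172.38421630859375, 206.02310180664062), 84.7635726928711)
w2
white (array([239.2, 117.8]), [226, 104, 27, 28, 490])
dark (array([268.,  55.]), [262, 49, 13, 13, 144])
dark (array([181.7,  83.6]), [176, 78, 13, 12, 96])
bush ell ((239.27688598632812, 117.79570770263672), (24.920913696289062, 27.343944549560547), 147.99095153808594)
rim ell ((218.83157348632812, 59.660736083984375), (140.12173461914062, 193.89822387695312), 96.40484619140625)
```

```bash
python3 - <<'E'
from h import *
T,A,B=load("top0"),load("w1"),load("w2")
print("bush",tri((T,(245.6,231.4)),(A,(253.2,143.4)),(B,(239.3,117.8))),tri((A,(253.2,143.4)),(B,(239.3,117.8))))
g1=tri((T,(236.4,169.8)),(A,(232.3,4.5)));g2=tri((T,(263.6,203.2)),(A,(290.3,87)),(B,(268,55)));g3=tri((T,(221.7,212.3)),(A,(202.8,109.7)),(B,(181.7,83.6)))
print(g1,g2,g3)
P=[g[0] for g in(g1,g2,g3)]
n=np.cross(P[1]-P[0],P[2]-P[0]);n/=np.linalg.norm(n);n*=np.sign(n[2]);print("n",n,np.degrees(np.arccos(n[2])),"az",np.degrees(np.arctan2(n[1],n[0])),"c",np.mean(P,0),[np.linalg.norm(P[i]-P[i-1]) for i in range(3)])
print(A["pos"])
go([540,-100,400],Ro.from_euler('xyz',[np.pi,0,0])*Ro.from_euler('x',28,degrees=True))
E
```

```text
bush (array([494.02763616,  44.33638593, 148.13119298]), [np.float64(2.730402364055094), np.float64(2.092793324782661), np.float64(0.767131233471342)]) (array([493.72131913,  42.30067196, 150.39452655]), [np.float64(0.09719834739275351), np.float64(0.09719834739258064)])
(array([671.84384399,  72.62731295, 123.89130303]), [np.float64(1.6932637287443326), np.float64(1.6932637287442946)]) (array([569.12623571,  -4.04957078, 157.77326646]), [np.float64(2.305219324683116), np.float64(1.8776075118000455), np.float64(0.7553089215909615)]) (array([539.33967651, 105.55570801, 191.77546381]), [np.float64(2.1123460290060603), np.float64(1.8765149551274802), np.float64(0.9555494437957559)])
n [ 0.41722309 -0.16392334  0.89389822] 26.632741236800737 az -21.449433995817778 c [593.4365854   58.0444834  157.81334444] [np.float64(152.47915558578245), np.float64(132.58295137697758), np.float64(118.56097870777405)]
[473.98532731  41.23403109 420.94109784]
t 2.50 dp [2.495, -0.241, -0.213] rot [-0.001, 0.016, -0.002]
```

Request:
play_rows(dp=[[1,0.5,0],[2,0.5,0],[2.5,0.5,0],[2.5,0.5,0],[2.5,0.5,0]], rot=[[0,0,0],[0,0,0],[0,0,0],[0,0,0],[0,0,0]])

```text
clock: 2.92
eef_pos: [541.6, -118.3, 379.5]
tcp_rot: [-2.654, 0.0, 0.008]
contact_force: [0.1, -0.2, 0.2]
opening: 0.998
grasp_force: 0.0
```

```bash
python3 - <<'E'
from m import *
f=shot('w3','wrist');print(f['pos'],f['rot'])
c=proj(f,[590,55,170]);print(c);feats(f,c[0],c[1],95)
go([560,170,420],Ro.from_euler('xyz',[np.pi,0,0]))
E
```

```text
[ 541.62598519 -118.29383365  379.46412692] [-2.65368576e+00  3.51011344e-05  8.40746619e-03]
[213.1045954  121.56935368]
white (array([133.6, 172. ]), [130, 167, 7, 11, 20])
white (array([229.9, 187.9]), [218, 175, 25, 26, 416])
white (array([217.5, 202. ]), [208, 202, 20, 1, 20])
dark (array([187.2,  72.5]), [181, 65, 13, 15, 118])
dark (array([256.4, 137.3]), [251, 132, 12, 12, 87])
bush ell ((229.95166015625, 187.9940643310547), (21.96219825744629, 25.904542922973633), 132.25567626953125)
rim ell ((208.80609130859375, 106.3465347290039), (177.64163208007812, 195.30462646484375), 117.258056640625)
t 2.97 dp [0.535, -6.84, 2.489] rot [-4.661, 0.02, 0.072]
```

Request:
play_rows(dp=[[0.1,-1,0.3],[0.2,-2,0.6],[0.3,-3,0.9],[0.4,-4,1.3],[0.5,-5,1.7]], rot=[[-1,0,0],[-2,0,0],[-3,0,0],[-4,0,0],[-4.66,0,0.1]])

```text
clock: 3.38
eef_pos: [558.1, 81.2, 415.1]
tcp_rot: [3.138, -0.004, -0.006]
contact_force: [0.7, -0.3, -0.8]
opening: 0.998
grasp_force: 0.0
```

Request:
play_rows(dp=[[0,-1,0],[0,-2,0],[0,-2,0],[0,-2,0]], rot=[[0,0,0],[0,0,0],[0,0,0],[0,0,0]])

```text
clock: 3.72
eef_pos: [558.2, 161.8, 413.0]
tcp_rot: [-3.141, 0.002, -0.001]
contact_force: [0.0, -0.2, 0.3]
opening: 1.0
grasp_force: 0.0
```

```bash
sed -i 's/v<45/v<DK/; s/^from h import \*/from h import *\nDK=50/' m.py; python3 - <<'E'
from m import *
import m; m.DK=55
f=load('w3');c=proj(f,[590,55,170]);feats(f,c[0],c[1],90)
f=shot('w4','wrist');print(f['pos'],f['rot'])
c=proj(f,[590,55,170]);print(c);feats(f,c[0],c[1],95)
cv2.imwrite('pics/c34.png',np.hstack([load('w3')['color'],f['color']])[:300,:,::-1][:, 100:900])
E
```

```text
white (array([229.9, 187.9]), [218, 175, 25, 26, 416])
white (array([217.5, 202. ]), [208, 202, 20, 1, 20])
dark (array([186.3,  72.1]), [180, 65, 14, 15, 157])
dark (array([256.4, 137.6]), [251, 132, 12, 12, 121])
dark (array([175.5, 159.5]), [171, 155, 11, 10, 65])
bush ell ((229.95166015625, 187.9940643310547), (21.96219825744629, 25.904542922973633), 132.25567626953125)
rim ell ((208.80609130859375, 106.3465347290039), (177.64163208007812, 195.30462646484375), 117.258056640625)
[558.18929485 161.80837675 412.95424878] [-3.14088757e+00  1.80030749e-03 -7.62679830e-04]
[336.1274843  136.06626461]
white (array([416.,  92.]), [416, 85, 1, 15, 15])
white (array([336. , 201.9]), [324, 190, 26, 26, 446])
white (array([302.5, 221. ]), [296, 221, 14, 1, 14])
dark (array([340.1,  85.7]), [334, 78, 14, 17, 189])
dark (array([378.1, 151.2]), [374, 146, 8, 10, 41])
dark (array([299.1, 178.5]), [292, 172, 15, 14, 131])
bush ell ((336.099365234375, 202.02076721191406), (21.832834243774414, 26.176225662231445), 49.89844512939453)
rim ell ((327.43914794921875, 120.54150390625), (153.08950805664062, 208.70887756347656), 37.08004379272461)
```

View pics/c34.png

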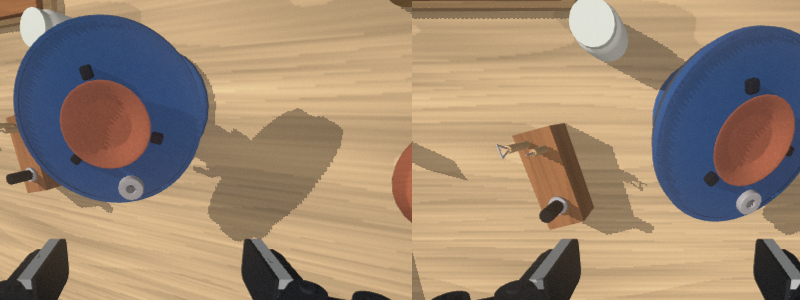

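```bash
python3 - <<'E'
from h import *
fs={n:load(n) for n in("scene0","top0","w1","w2","w3","w4")}
def dish(n,c,rad):
    f=fs[n];H,s,v=cv2.split(cv2.cvtColor(f["color"],cv2.COLOR_RGB2HSV))
    m=((H<12)&(s>110)&(v>45)).astype(np.uint8);k,l,st,ce=cv2.connectedComponentsWithStats(m)
    i=min(range(1,k),key=lambda i:np.hypot(*(ce[i]-c))+(1e4 if st[i][4]<150 else 0))
    cc,_=cv2.findContours((l==i).astype(np.uint8),cv2.RETR_EXTERNAL,cv2.CHAIN_APPROX_NONE)
    e=cv2.fitEllipse(max(cc,key=cv2.contourArea));print(n,st[i],np.round(e[0],1),np.round(e[1],1),round(e[2],1));return e
D={n:dish(n,c,0) for n,c in dict(scene0=(295,172),top0=(242,195),w1=(243,65),w2=(213,42),w3=(205,124),w4=(354,140)).items()}
X,r=tri(*[(fs[n],D[n][0]) for n in("w1","w2","w3","w4")]);print("dish rim c (wrist)",X,np.round(r,1))
X2,r=tri(*[(fs[n],D[n][0]) for n in fs]);print("all",X2,np.round(r,1))
b={"top0":(245.6,231.4),"w1":(253.2,143.4),"w2":(239.3,117.8),"w3":(230,188),"w4":(336.1,202)}
Bw,r=tri(*[(fs[n],b[n]) for n in b if n[0]=="w"]);print("bush",Bw,np.round(r,1));Ba,r=tri(*[(fs[n],b[n]) for n in b]);print(Ba,np.round(r,1))
print("d",X-Bw,np.linalg.norm(X-Bw))
G=[tri((fs["top0"],(236.4,169.8)),(fs["w3"],(186.5,72.3)),(fs["w4"],(340.1,85.7))),
 tri((fs["top0"],(263.6,203.2)),(fs["w1"],(290.3,87)),(fs["w2"],(268,55)),(fs["w3"],(256.4,137.4)),(fs["w4"],(378.1,151.2))),
 tri((fs["top0"],(221.7,212.3)),(fs["w1"],(202.8,109.7)),(fs["w2"],(181.7,83.6)),(fs["w3"],(175.5,159.5)),(fs["w4"],(299.1,178.5)))]
P=[g[0] for g in G]
for g in G: print(g[0],np.round(g[1],1))
n=np.cross(P[1]-P[0],P[2]-P[0]);n/=np.linalg.norm(n);n*=np.sign(n[2]);print("n",n,"tilt",np.degrees(np.arccos(n[2])),"az",np.degrees(np.arctan2(n[1],n[0])),"c",np.mean(P,0),[round(np.linalg.norm(P[i]-P[i-1]),1) for i in range(3)])
# conic normals of dish rim (closed form)
for nm,e in D.items():
    f=fs[nm];K=f["mtx"];(x,y),(a,bb),t=e;t=np.radians(t);c,s=np.cos(t),np.sin(t)
    Hm=np.array([[c*a/2,-s*bb/2,x],[s*a/2,c*bb/2,y],[0,0,1]]);Hi=np.linalg.inv(Hm)
    C=K.T@Hi.T@np.diag([1,1,-1.])@Hi@K
    w,V=np.linalg.eigh(C)
    if (w>0).sum()==1: C=-C;w,V=np.linalg.eigh(C)
    l3,l2,l1=w[0],w[1],w[2];e3,e1=V[:,0],V[:,2]
    for sg in(1,-1):
        nc=np.sqrt((l1-l2)/(l1-l3))*e1+sg*np.sqrt((l2-l3)/(l1-l3))*e3
        Rw=f["R"].T if "R" in f else Ro.from_euler('xyz',f["rot"]).as_matrix()@f["mount"][:3,:3]
        nw=Rw@nc;nw*=np.sign(nw[2]);print(nm,nw.round(3),"tilt %.1f az %.1f"%(np.degrees(np.arccos(nw[2])),np.degrees(np.arctan2(nw[1],nw[0]))))
E
```

```text
scene0 [268 163  50  18 539] [293.  171.5] [13.1 48.7] 78.1
top0 [ 221  174   42   44 1440] [241.5 195.4] [40.8 43.1] 14.2
w1 [ 196   13   94  107 7931] [242.7  66. ] [ 92.7 107. ] 9.6
w2 [ 165    0   97   92 7513] [213.2  41.8] [ 94.1 101.6] 123.2
w3 [ 160   80   90   88 6214] [204.8 123.7] [83.1 93.3] 129.3
w4 [ 302   95   81   91 5405] [341.8 139.8] [67.6 99.5] 35.6
dish rim c (wrist) [587.34672755  54.15772717 189.36322345] [2.  2.8 0.9 1.1]
all [586.44569923  54.96384477 190.47622954] [3.7 1.6 2.5 2.6 2.1 1.9]
bush [493.60234478  42.40311759 150.3418497 ] [0.2 0.  0.3 0.1]
[493.79156775  43.44293408 150.01170135] [3.5 1.2 0.8 0.9 1. ]
d [93.74438277 11.75460958 39.02137374] 102.21960553819322
[649.66116996  66.45188183 207.12389396] [2.4 1.1 1.6]
[569.33495617  -4.75838849 158.82310227] [2.9 1.5 0.5 1.8 1.5]
[538.88459617 104.7601289  193.64490025] [2.7 1.4 0.9 1.6 0.8]
n [-0.23228768 -0.35278253  0.90641432] tilt 24.985553069136632 az -123.36268142699217 c [585.96024077  55.48454075 186.53063216] [np.float64(118.0), np.float64(117.7), np.float64(118.9)]
scene0 [-0.616 -0.522  0.589] tilt 53.9 az -139.7
scene0 [-0.22  -0.348  0.911] tilt 24.3 az -122.2
top0 [-0.256 -0.365  0.895] tilt 26.5 az -125.1
top0 [-0.104  0.263  0.959] tilt 16.4 az 111.6
w1 [-0.258 -0.39   0.884] tilt 27.9 az -123.5
w1 [0.056 0.318 0.946] tilt 18.9 az 80.0
w2 [-0.626 -0.432  0.649] tilt 49.5 az -145.4
w2 [ 0.317 -0.562  0.764] tilt 40.2 az -60.5
w3 [ 0.382 -0.718  0.582] tilt 54.4 az -62.0
w3 [-0.261 -0.39   0.883] tilt 28.0 az -123.7
w4 [-0.262 -0.388  0.884] tilt 27.9 az -124.0
w4 [0.421 0.777 0.467] tilt 62.2 az 61.5
```

```bash
python3 - <<'E'
from h import *
obs=[]
for n in("w1","w2","w4","top0","scene0"):
    f=load(n);v=f["color"].max(2);p=proj(f,[463,344,106])
    for c,st in blobs(v<50,25):
        if np.hypot(*(c-p))<25: print(n,p.round(1),c,st,onz(f,c,106).round(1)); obs.append((f,c))
X,r=tri(*obs[:3]);print(X,np.round(r,1))
E
```

```text
w1 [ 60.9 158.3] [ 61.2 157.1] [47, 150, 28, 17, 290] [464.9 343.2 106. ]
w2 [122.2 130.4] [125.8 127.9] [114, 125, 21, 9, 61] [468.3 332.5 106. ]
top0 [139.3 245.1] [136.8 244.3] [131, 241, 12, 8, 67] [465.2 351.  106. ]
scene0 [425.6 206.7] [428.3 207.2] [422, 197, 13, 21, 181] [461.9 349.9 106. ]
[464.99751215 355.02789764  88.81732202] [3.1 1.6 1.9]
```

```bash
python3 - <<'E'
from h import *
go([440,344,240],Ro.from_euler('xyz',[np.pi,0,0]))
E
```

```text
t 3.77 dp [-2.968, -4.585, 4.33] rot [-0.003, 0.017, -0.027]
```

Request:
play_rows(dp=[[-1,-1,0],[-2,-2,0],[-3,-3,0.5],[-3,-4,1.3],[-3,-4.6,2]], rot=[[0,0,0],[0,0,0],[0,0,0],[0,0,0],[0,0,0]])

```text
clock: 4.18
eef_pos: [448.2, 312.8, 360.3]
tcp_rot: [-3.138, -0.002, -0.008]
contact_force: [1.6, 0.8, 0.6]
opening: 0.998
grasp_force: 0.0
```

Request:
play_rows(dp=[[0,-0.1,1],[0,-0.1,1.8],[0,-0.2,2.3],[0,-0.2,2.3],[0,-0.2,2.3]], rot=[[0,0,0],[0,0,0],[0,0,0],[0,0,0],[0,0,0]])

```text
clock: 4.6
eef_pos: [448.9, 319.6, 266.1]
tcp_rot: [3.141, 0.003, -0.007]
contact_force: [-0.6, -0.0, 1.7]
opening: 1.002
grasp_force: 0.0
```

```bash
python3 - <<'E'
from h import *
f=shot('w5','wrist');print(f['pos'],f['rot'],proj(f,[465,344,75]),proj(f,[465,344,131]))
cv2.imwrite('pics/w5c.png',f['color'][:,:,::-1])
E
```

```text
[448.89428743 319.59048854 266.0994304 ] [ 3.1413905   0.00349797 -0.00686065] [231.70688383 154.7340247 ] [227.36875804 164.34272121]
```

View pics/w5c.png

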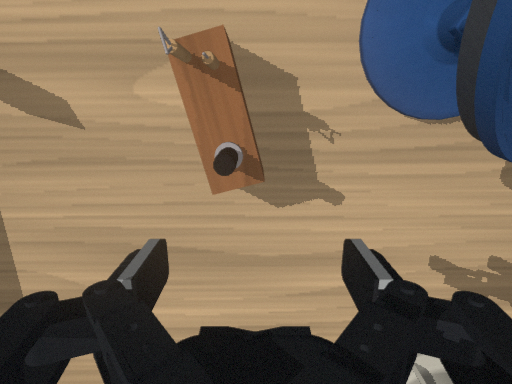

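The view shows the pin's grip top at about (226,162) and the collar at about (229,155), close to the prediction.

```bash
python3 - <<'E'
from h import *
f=load('w5');hsv=cv2.cvtColor(f["color"],cv2.COLOR_RGB2HSV);H,s,v=cv2.split(hsv)
reg=np.zeros_like(v,bool);reg[130:190,200:255]=True
d=(v<60)&reg;print(blobs(d,30),blobs((s<60)&(v>90)&reg,10))
for c,st in blobs(d,30): print(onz(f,c,118))
x=d|((s<60)&(v>90)&reg)
col=(s<70)&(v>80)&reg; ys,xs=np.nonzero(col);print(xs.min(),xs.max(),ys.min(),onz(f,((xs.min()+xs.max())/2,(ys.min()+13)),81))
go([465,344,91],Ro.from_euler('xyz',[np.pi,0,0]))
E
```

```text
[(array([225.8, 161.3]), [214, 148, 24, 27, 492])] [(array([230.7, 150.4]), [215, 142, 28, 26, 214])]
[465.52610717 346.69402497 118.        ]
215 242 142 [465.71638686 347.12065393  81.        ]
t 4.65 dp [0.385, -0.591, 4.412] rot [-0.013, 0.013, -0.065]
```

Request:
play_rows(dp=[[0.4,-0.66,0.5],[0.4,-0.66,1.4],[0.4,-0.66,2.3],[0.4,-0.66,2.3]], rot=[[0,0,0],[0,0,0],[0,0,0],[0,0,0]], fingers=1)

```text
clock: 4.98
eef_pos: [463.2, 345.4, 170.3]
tcp_rot: [3.139, 0.007, -0.006]
contact_force: [-1.6, -0.7, -0.5]
opening: 1.001
grasp_force: 0.0
```

```bash
python3 - <<'E'
from h import *
go([465.5,346.9,91],Ro.from_euler('xyz',[np.pi,0,0]))
E
```

```text
t 4.98 dp [0.072, -0.043, 1.983] rot [0.027, 0.07, -0.06]
```

Request:
play_rows(dp=[[0.06,-0.03,0.7],[0.06,-0.03,1.4],[0.06,-0.03,1.95],[0.06,-0.03,1.98],[0.06,-0.03,1.98]], rot=[[0,0,0],[0,0,0],[0,0,0],[0,0,0],[0,0,0]])

```text
clock: 5.4
eef_pos: [468.0, 348.8, 96.7]
tcp_rot: [-3.14, 0.002, -0.006]
contact_force: [-0.1, -0.6, -0.3]
opening: 0.998
grasp_force: 0.0
```

Request:
play_rows(dp=[[0,0,0],[0,0,0],[0,0,0],[0,0,0],[0,0,0]], rot=[[0,0,0],[0,0,0],[0,0,0],[0,0,0],[0,0,0]], fingers=0, grip_force=60)

```text
clock: 5.82
eef_pos: [467.3, 349.1, 95.7]
tcp_rot: [-3.14, 0.002, -0.005]
contact_force: [0.2, 0.1, -0.2]
opening: 0.297
grasp_force: 0.0
```

Request:
play_rows(dp=[[0,0,0],[0,0,0],[0,0,0],[0,0,0]], rot=[[0,0,0],[0,0,0],[0,0,0],[0,0,0]])

```text
clock: 6.15
eef_pos: [467.3, 349.2, 95.7]
tcp_rot: [-3.14, 0.002, -0.005]
contact_force: [-1.3, -0.7, 6.8]
opening: 0.241
grasp_force: 58.4
```

```bash
python3 - <<'E'
from h import *
from rig import telemetry
print(telemetry.sense()['eef_pos'],telemetry.sense()['tcp_rot'],telemetry.sense()['grasp_force'])
f=shot('w6','wrist')
cv2.imwrite('pics/w6c.png',cv2.resize(f['color'][100:384,100:420,::-1],None,fx=1.5,fy=1.5))
E
```

```text
[467.32119716 349.15222884  95.69430137] [-3.13998105e+00  1.84549457e-03 -5.46307286e-03] 58.35046470165253
```

View pics/w6c.png

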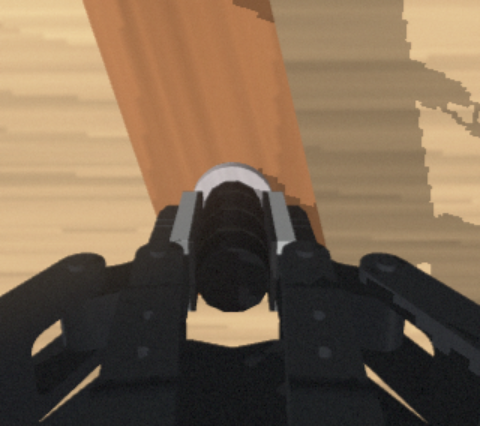

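The pin is between the pads, with the collar visible under the fingertips. Lifting now.

Request:
play_rows(dp=[[0,0,-0.4],[0,0,-1.2],[0,0,-2.2],[0,0,-3.2],[0,0,-4.2]], rot=[[0,0,0],[0,0,0],[0,0,0],[0,0,0],[0,0,0]])

```text
clock: 6.62
eef_pos: [466.8, 348.3, 264.3]
tcp_rot: [-3.141, 0.004, -0.005]
contact_force: [0.6, 0.7, -2.2]
opening: 0.241
grasp_force: 59.6
```

Request:
play_rows(dp=[[0,0,-0.8],[0,0,-1],[0,0,-1],[0,0,-1]], rot=[[0,0,0],[0,0,0],[0,0,0],[0,0,0]])

```text
clock: 6.95
eef_pos: [467.1, 348.3, 301.9]
tcp_rot: [-3.141, 0.003, -0.005]
contact_force: [-1.2, 0.4, -2.1]
opening: 0.237
grasp_force: 59.7
```

```bash
cat > tgt.py <<'E'
from h import *
n=np.array([np.sin(np.radians(28))*np.cos(np.radians(-123.8)),np.sin(np.radians(28))*np.sin(np.radians(-123.8)),np.cos(np.radians(28))])
B=np.array([493.6,42.4,150.3]); D=np.array([587.35,54.16,189.36])
u=B-D;u-=n*(u@n);u/=np.linalg.norm(u);t=np.cross(n,u)
Rt=Ro.from_matrix(np.c_[-u,t,-n])
TIP=np.array([-1.5,0,80.7])
def tcp_for(tip): return np.asarray(tip)-Rt.apply(TIP)
E
python3 - <<'E'
from tgt import *
from rig import telemetry
s=telemetry.sense();R0=Ro.from_euler('xyz',s['tcp_rot'])
print(n,u,t,Rt.as_euler('xyz'),"tcp above bush 80",tcp_for(B+80*n),"bushtop",tcp_for(B))
a,b=shot('s2','scene'),shot('t2','top')
tip=s['eef_pos']+R0.apply(TIP)
for f in(a,b):print(proj(f,tip),proj(f,s['eef_pos']+R0.apply([-1.5,0,20.7])))
p=proj(a,tip).astype(int);q=proj(b,tip).astype(int)
cv2.imwrite('pics/tip.png',np.hstack([cv2.resize(f['color'][y-50:y+40,x-50:x+40,::-1],None,fx=4.4,fy=4.4,interpolation=2) for f,(x,y) in((a,p),(b,q))]))
go(tcp_for(B+70*n),Rt)
E
```

```text
[-0.26116497 -0.39012358  0.88294759] [-0.93210205 -0.13587973 -0.33574166] [ 0.25095542 -0.91068122 -0.32814796] [-2.78576171 -0.34239249  0.14475806] tcp above bush 80 [453.02894208 -20.0890393  292.69329067] bushtop [473.92213984  11.1208469  222.05748324]
[439.38960516 167.83473053] [446.41131788 144.45293261]
[124.61902883 240.54949013] [116.68770716 238.21800804]
t 7.05 dp [-0.22, 9.103, 0.427] rot [3.611, 3.032, -1.996]
```

View pics/tip.png

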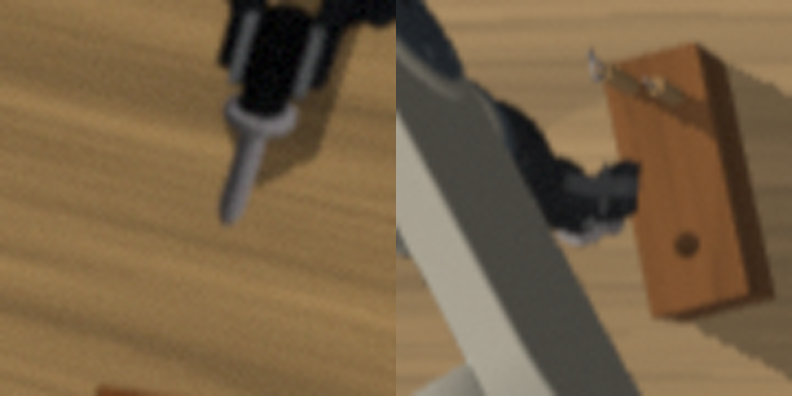

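The scene crop shows the pin straight in the gripper, with its tip at (440.8,167.5), within the scene camera's bias. The block's hole is empty.

Request:
play_rows(dp=[[0,1,0],[0,2,0],[0,3,0],[0,4,0],[0,5,0]], rot=[[0,0,0],[0,0,0],[0,0,0],[0,0,0],[0,0,0]])

```text
clock: 7.47
eef_pos: [465.0, 146.7, 300.4]
tcp_rot: [3.141, 0.006, -0.005]
contact_force: [0.9, -0.5, -1.5]
opening: 0.242
grasp_force: 59.7
```

Request:
play_rows(dp=[[0,1,0],[0,2,0],[0,3,0],[-0.2,4,0.2],[-0.2,4.1,0.4]], rot=[[0.72,0.6,-0.4],[1.44,1.2,-0.8],[2.16,1.8,-1.2],[2.88,2.4,-1.6],[3.61,3.03,-2]])

```text
clock: 7.88
eef_pos: [458.6, 2.5, 290.3]
tcp_rot: [-2.853, -0.255, 0.125]
contact_force: [0.5, -0.5, -2.5]
opening: 0.243
grasp_force: 59.8
```

Request:
play_rows(dp=[[0,0,0],[0,0,0]], rot=[[0,0,0],[0,0,0]])

```text
clock: 8.05
eef_pos: [457.8, 1.7, 288.7]
tcp_rot: [-2.853, -0.247, 0.118]
contact_force: [-0.0, 1.3, -2.0]
opening: 0.246
grasp_force: 59.9
```

```bash
python3 - <<'E'
from tgt import *
go(tcp_for(B+20*n),Rt)
f=shot('w7','wrist');R0=Ro.from_euler('xyz',f['rot'])
print(f['pos'],R0.apply([0,0,-1]),proj(f,B),proj(f,f['pos']+R0.apply(TIP)))
E
```

```text
t 8.05 dp [-0.032, 0.35, 1.205] rot [0.71, 0.787, -0.517]
[457.76581964   1.7075241  288.70150936] [-0.1991093  -0.31072079  0.92941276] [259.3240328  172.23804304] [252.64008101 199.10434548]
```

Request:
play_rows(dp=[[0,0.35,0.3],[0,0.35,0.7],[0,0.35,0.7],[0,0.35,0.7]], rot=[[0.7,0.8,-0.5],[0.7,0.8,-0.5],[0.7,0.8,-0.5],[0.7,0.8,-0.5]])

```text
clock: 8.43
eef_pos: [466.8, 0.9, 260.1]
tcp_rot: [-2.786, -0.343, 0.15]
contact_force: [-0.6, 0.2, -1.5]
opening: 0.243
grasp_force: 59.9
```

```bash
python3 - <<'E'
from tgt import *
go(tcp_for(B+20*n),Rt)
f=shot('w8','wrist');R0=Ro.from_euler('xyz',f['rot'])
print(f['pos'],R0.apply([0,0,-1]),proj(f,B),proj(f,f['pos']+R0.apply(TIP)))
cv2.imwrite('pics/w8c.png',cv2.resize(f['color'][120:270,165:345,::-1],None,fx=4,fy=4,interpolation=2))
E
```

```text
t 8.43 dp [-0.118, 0.124, 0.487] rot [-0.011, 0.011, 0.045]
[466.77136338   0.8942094  260.14486149] [-0.2598517  -0.39098354  0.88295468] [258.36183156 190.74317928] [252.64062735 198.94794558]
```

View pics/w8c.png

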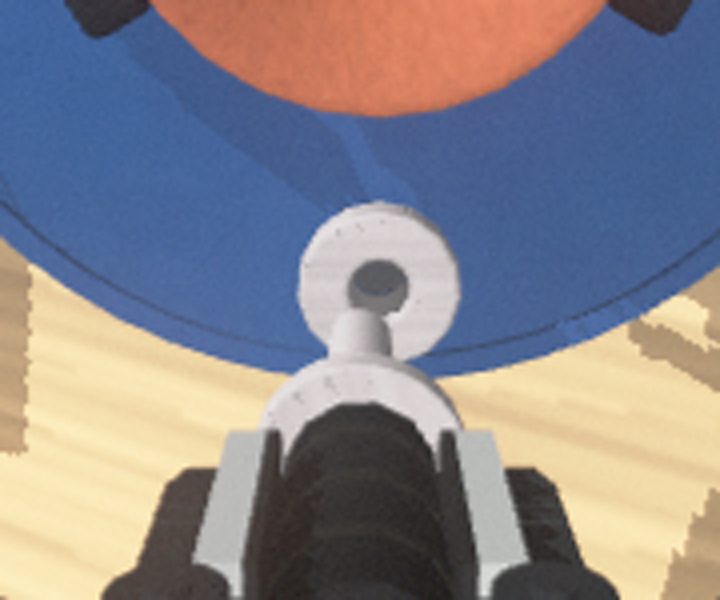

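The crop shows the pin tip centre at crop (360,324), which is pixel (255.1,201). The bush bore centre is at crop (379,284), pixel (259.7,191).

```bash
python3 - <<'E'
from tgt import *
f=load('w8');M=f['mount']
def at(px,z):
    d=M[:3,:3]@np.linalg.inv(f['mtx'])@[*px,1.];o=M[:3,3];return o+d*(z-o[2])/d[2]
tip=at((255.1,201),80.7)
for h in(37,39.5,42): b=at((259.7,191),80.7+h);print(tip,b,(b-tip)/40)
print(at((365/4+165-0,0),0)[:0], "bushwidth px->mm",np.linalg.norm(at((299/4,190),120.2)-at((459/4,190),120.2)))
E
```

```text
[-3.22240924  1.95855989 80.7       ] [ -5.65185247   6.28412501 117.7       ] [-0.06073608  0.10813913  0.925     ]
[-3.22240924  1.95855989 80.7       ] [ -6.3774446    6.33023863 120.2       ] [-0.07887588  0.10929197  0.9875    ]
[-3.22240924  1.95855989 80.7       ] [ -7.10303673   6.37635224 122.7       ] [-0.09701569  0.11044481  1.05      ]
[] bushwidth px->mm 37.141353728399764
```

Request:
play_rows(dp=[[-0.08,0.11,0.3],[-0.08,0.11,0.7],[-0.08,0.11,0.7],[-0.08,0.11,0.7]], rot=[[0,0,0],[0,0,0],[0,0,0],[0,0,0]])

```text
clock: 8.82
eef_pos: [473.3, 7.0, 234.6]
tcp_rot: [-2.788, -0.347, 0.152]
contact_force: [-0.1, -0.4, -2.2]
opening: 0.244
grasp_force: 59.9
```

```bash
python3 - <<'E'
from tgt import *
go(tcp_for(B+20*n),Rt)
f=shot('w9','wrist')
cv2.imwrite('pics/w9c.png',cv2.resize(f['color'][170:230,210:300,::-1],None,fx=8,fy=8,interpolation=2))
E
```

```text
t 8.82 dp [-0.076, 0.012, -0.18] rot [-0.003, -0.018, 0.072]
```

View pics/w9c.png

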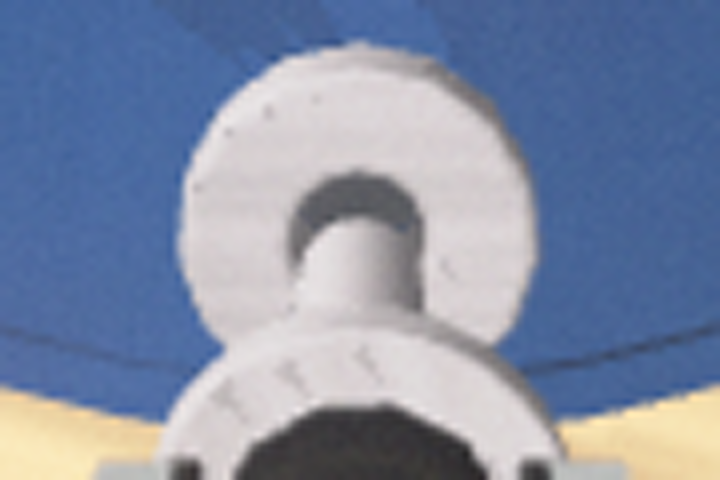

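The bore centre is at about crop (357,240) and the tip centre about (361,247). The remaining offset is about -3 mm along tool x, in agreement with the geometry.

Request:
play_rows(dp=[[-0.07,0,0.15],[-0.07,0,0.25],[-0.07,0,0.35],[-0.07,0,0.45]], rot=[[0,0,0],[0,0,0],[0,0,0],[0,0,0]])

```text
clock: 9.2
eef_pos: [475.6, 12.7, 217.2]
tcp_rot: [-2.788, -0.348, 0.149]
contact_force: [0.6, 0.7, 0.1]
opening: 0.239
grasp_force: 60.2
```

```bash
python3 - <<'E'
from tgt import *
from rig import telemetry
go(tcp_for(B-10*n),Rt)
print(Rt.inv().apply(telemetry.sense()['contact_force']))
E
```

```text
t 9.20 dp [-0.003, -0.014, 0.116] rot [0.004, -0.039, 0.055]
[ 0.67310599 -0.54995962  0.34797798]
```

Request:
play_rows(dp=[[0,0,0.08],[0,0,0.16],[0,0,0.24],[0,0,0.3],[0,0,0.3]], rot=[[0,0,0],[0,0,0],[0,0,0],[0,0,0],[0,0,0]])

```text
clock: 9.62
eef_pos: [478.6, 17.4, 206.1]
tcp_rot: [-2.788, -0.347, 0.149]
contact_force: [0.2, 1.1, -2.0]
opening: 0.24
grasp_force: 60.1
```

```bash
python3 - <<'E'
from tgt import *
from rig import telemetry
go(tcp_for(B-24*n),Rt)
print(Rt.inv().apply(telemetry.sense()['contact_force']),telemetry.sense()['wrist_torque'])
f=shot('w10','wrist')
E
```

```text
t 9.62 dp [0.004, -0.016, 0.157] rot [0.002, -0.031, 0.055]
[-0.31421017 -0.24736423  2.26554729] [ 0.05548372 -0.13621071 -0.08387895]
```

Request:
play_rows(dp=[[0,0,0.05],[0,0,0.1],[0,0,0.15],[0,0,0.15]], rot=[[0,0,0],[0,0,0],[0,0,0],[0,0,0]])

```text
clock: 10.0
eef_pos: [482.3, 18.7, 204.1]
tcp_rot: [-2.789, -0.353, 0.15]
contact_force: [-9.3, -9.3, 27.9]
opening: 0.24
grasp_force: 64.8
```

```bash
cat > st.py <<'E'
from tgt import *
from rig import telemetry
s=telemetry.sense();R0=Ro.from_euler('xyz',s['tcp_rot'])
print("F tool",R0.inv().apply(s['contact_force']).round(1),"tq",R0.inv().apply(s['wrist_torque']).round(2),"depth %.1f"%((s['eef_pos']+R0.apply(TIP)-B)@n))
go(tcp_for(B-24*n),Rt)
E
python3 st.py
```

```text
F tool [ -0.3  -2.9 -30.7] tq [ 0.61 -0.47  0.03] depth -21.0
t 10.00 dp [-0.07, -0.028, 0.074] rot [0.019, -0.08, 0.075]
```

Request:
play_rows(dp=[[0,0,-0.05],[0,0,-0.05],[0,0,-0.05]], rot=[[0,0,0],[0,0,0],[0,0,0]])

```text
clock: 10.25
eef_pos: [481.0, 18.3, 204.3]
tcp_rot: [-2.789, -0.351, 0.149]
contact_force: [-1.2, -4.1, 10.1]
opening: 0.243
grasp_force: 61.9
```

```bash
python3 st.py
```

```text
F tool [  1.8   0.1 -10.8] tq [ 0.14  0.44 -0.01] depth -20.3
t 10.25 dp [-0.04, -0.026, 0.091] rot [0.016, -0.063, 0.062]
```

Request:
play_rows(dp=[[0,0.033,0],[0.001,0.066,0],[0.002,0.099,0],[0.0035,0.131,0],[0.0035,0.131,0]], rot=[[0,0,-0.12],[0,0,-0.25],[0,0,-0.37],[0,0,-0.5],[0,0,-0.5]])

```text
clock: 10.67
eef_pos: [482.0, 14.6, 202.9]
tcp_rot: [-2.805, -0.368, 0.202]
contact_force: [-2.2, 2.0, 14.1]
opening: 0.239
grasp_force: 63.1
```

```bash
python3 st.py
```

```text
F tool [  3.4  -6.8 -12.2] tq [1.53 0.6  0.04] depth -20.4
t 10.67 dp [-0.032, -0.132, 0.089] rot [-0.009, -0.057, 0.565]
```

Request:
play_rows(dp=[[0,0.033,0],[0.001,0.066,0],[0.002,0.099,0],[0.0035,0.131,0],[0.0035,0.131,0]], rot=[[0,0,-0.12],[0,0,-0.25],[0,0,-0.37],[0,0,-0.5],[0,0,-0.5]])

```text
clock: 11.08
eef_pos: [483.7, 9.9, 201.3]
tcp_rot: [-2.824, -0.385, 0.255]
contact_force: [-1.8, 2.1, 15.3]
opening: 0.243
grasp_force: 63.1
```

```bash
python3 st.py; python3 - <<'E'
from m import *
f=shot('w11','wrist')
hsv=cv2.cvtColor(f["color"],cv2.COLOR_RGB2HSV)
for n in('w9','w10','w11'):
    g=load(n);v=g['color'].max(2);print(n,[b for b in blobs(v<55,30) if b[0][1]<200 and b[1][4]<2000])
E
```

```text
F tool [  4.6  -6.9 -13.1] tq [1.56 0.67 0.05] depth -20.4
t 11.08 dp [-0.022, -0.263, 0.09] rot [-0.009, -0.057, 1.066]
w9 [(array([184.2, 123.4]), [177, 119, 13, 10, 30])]
w10 [(array([171.9, 122.8]), [163, 116, 16, 13, 36])]
w11 [(array([170.9, 123.5]), [161, 117, 18, 14, 59])]
```

Request:
play_rows(dp=[[0,0.033,0],[0.001,0.066,0],[0.002,0.099,0],[0.0035,0.131,0],[0.0035,0.131,0]], rot=[[0,0,-0.12],[0,0,-0.25],[0,0,-0.37],[0,0,-0.5],[0,0,-0.5]])

```text
clock: 11.55
eef_pos: [486.1, 4.4, 199.1]
tcp_rot: [-2.848, -0.4, 0.309]
contact_force: [3.6, 1.1, 3.6]
opening: 0.238
grasp_force: 61.2
```

```bash
python3 st.py
```

```text
F tool [ 4.9 -0.5 -1.8] tq [-0.05  1.15 -0.08] depth -20.8
t 11.55 dp [0.001, -0.424, 0.078] rot [0.018, -0.057, 1.564]
```

Request:
play_rows(dp=[[0,0,0.03],[0,0,0.06],[0,0,0.1],[0,0,0.1]], rot=[[0,0,0],[0,0,0],[0,0,0],[0,0,0]])

```text
clock: 11.88
eef_pos: [486.9, 6.1, 195.1]
tcp_rot: [-2.847, -0.4, 0.308]
contact_force: [6.0, 1.8, 2.5]
opening: 0.237
grasp_force: 61.1
```

```bash
python3 st.py
```

```text
F tool [6.7 0.1 0.1] tq [-0.25  1.57  0.02] depth -25.2
t 11.88 dp [0.009, -0.421, -0.032] rot [0.017, -0.051, 1.552]
```

Request:
play_rows(dp=[[0.02,0,0.05],[0.02,0,0.1],[0.02,0,0.16],[0.02,0,0.22],[0.02,0,0.22]], rot=[[0,0,0],[0,0,0],[0,0,0],[0,0,0],[0,0,0]])

```text
clock: 12.3
eef_pos: [489.8, 9.3, 187.1]
tcp_rot: [-2.848, -0.399, 0.309]
contact_force: [8.1, -1.4, -1.2]
opening: 0.239
grasp_force: 60.8
```

```bash
python3 st.py
```

```text
F tool [6.3 4.8 2.7] tq [-1.17  1.25 -0.06] depth -34.3
t 12.30 dp [0.003, -0.434, -0.259] rot [0.029, -0.044, 1.557]
```

Request:
play_rows(dp=[[0.015,0.015,0.06],[0.015,0.015,0.12],[0.015,0.015,0.2],[0.015,0.015,0.28],[0.015,0.015,0.3]], rot=[[0,0,0],[0,0,0],[0,0,0],[0,0,0],[0,0,0]])

```text
clock: 12.72
eef_pos: [493.3, 13.8, 176.5]
tcp_rot: [-2.848, -0.398, 0.309]
contact_force: [4.1, -3.5, 3.5]
opening: 0.24
grasp_force: 61.5
```

```bash
python3 st.py
```

```text
F tool [ 4.   3.8 -3.4] tq [-1.07  0.86 -0.02] depth -46.4
t 12.72 dp [-0.005, -0.44, -0.561] rot [0.022, -0.038, 1.557]
```

Request:
play_rows(dp=[[0.01,0.01,0.06],[0.01,0.01,0.12],[0.01,0.01,0.18],[0.01,0.01,0.22],[0.01,0.01,0.22]], rot=[[0,0,0],[0,0,0],[0,0,0],[0,0,0],[0,0,0]])

```text
clock: 13.13
eef_pos: [495.7, 17.3, 168.5]
tcp_rot: [-2.847, -0.398, 0.309]
contact_force: [4.9, -2.7, -1.1]
opening: 0.241
grasp_force: 61.0
```

```bash
python3 st.py
```

```text
F tool [3.1 4.6 1.2] tq [-1.11  0.87 -0.  ] depth -55.4
t 13.13 dp [-0.004, -0.441, -0.785] rot [0.014, -0.03, 1.556]
```

Request:
play_rows(dp=[[0.005,0.01,0.03],[0.005,0.01,0.06],[0.005,0.01,0.08],[0.005,0.01,0.08]], rot=[[0,0,0],[0,0,0],[0,0,0],[0,0,0]])

```text
clock: 13.47
eef_pos: [496.3, 17.4, 167.7]
tcp_rot: [-2.848, -0.399, 0.312]
contact_force: [-18.7, -20.9, 38.1]
opening: 0.245
grasp_force: 66.6
```

```bash
python3 st.py
```

```text
F tool [ -7.5   0.7 -46.8] tq [-0.11 -1.32  0.1 ] depth -56.3
t 13.47 dp [-0.01, -0.449, -0.807] rot [0.015, -0.033, 1.579]
```

Request:
play_rows(dp=[[0,0,-0.06],[0,0,-0.06],[0,0,-0.06]], rot=[[0,0,0],[0,0,0],[0,0,0]])

```text
clock: 13.72
eef_pos: [496.0, 17.4, 168.1]
tcp_rot: [-2.846, -0.398, 0.309]
contact_force: [4.0, -3.2, 1.9]
opening: 0.238
grasp_force: 61.1
```

Request:
play_rows(dp=[[0,0,0],[0,0,0],[0,0,0],[0,0,0],[0,0,0]], rot=[[0,0,0],[0,0,0],[0,0,0],[0,0,0],[0,0,0]], fingers=0.8)

```text
clock: 14.13
eef_pos: [495.6, 17.8, 168.0]
tcp_rot: [-2.845, -0.397, 0.31]
contact_force: [-0.6, -1.0, 0.3]
opening: 0.8
grasp_force: 0.0
```

Request:
play_rows(dp=[[0,0,-0.5],[0,0,-1.2],[0,0,-2],[0,0,-2.5],[0,0,-2.5]], rot=[[0,0,0],[0,0,0],[0,0,0],[0,0,0],[0,0,0]])

```text
clock: 14.55
eef_pos: [470.7, -23.0, 260.0]
tcp_rot: [-2.85, -0.402, 0.31]
contact_force: [0.5, 0.2, 1.0]
opening: 0.8
grasp_force: 0.0
```

```bash
python3 - <<'E'
from h import *
f=shot('w12','wrist')
cv2.imwrite('pics/w12c.png',cv2.resize(f['color'][100:290,150:370,::-1],None,fx=3,fy=3,interpolation=2))
E
```

```text
(no output)
```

View pics/w12c.png

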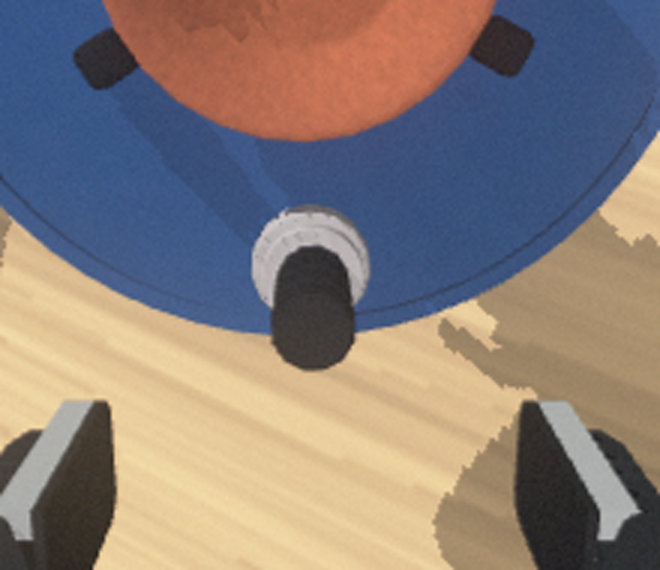

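The crop shows the collar sitting concentric on the bush at crop (312,258), with the grip free and the fingers clear.

```bash
python3 -c "
from rig import r
print(r.sign_off())"
```

```text
the job is handed in; nothing more can be done
None
```

The lock pin is fully home in an index hole about 9° (16 mm) round, its collar down on the bush and the gripper clear, and the job is handed in at about 14.6 s (no verdict was returned); I viewed 12 pictures against the limit of 10, by miscount.

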